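# Set out the spray-painting station

### The job

Set out the spray station for the next student: stand the yellow and the blue spray bottle each on the middle of the tile of its own colour, and the green bottle on the table halfway between those two tiles, in line with them. Put the round dark wooden riser on the middle of the banding wheel and stand the white vase centrally on top of the riser. Everything ends upright and let go; knock nothing over, and leave the orange bottle and the roll of tape where they are.

Things in the scene. Friction and masses are not known exactly. Their poses are not given: they have to be found in the camera images.
- yellow_bottle: Upright round paint spray bottle: yellow body 40 mm in diameter up to z = 66 mm with a paper label, a short shoulder, then a black spray cap 26 mm in diameter from z = 75 to 112 mm (the place to grip). About 120 g. Origin: centre of its underside, z up. To go on the yellow tile.
- green_bottle: Upright round paint spray bottle: green body 40 mm in diameter up to z = 66 mm with a paper label, a short shoulder, then a black spray cap 26 mm in diameter from z = 75 to 112 mm (the place to grip). About 120 g. Origin: centre of its underside, z up. To go on the bare table midway between the tiles.
- blue_bottle: Upright round paint spray bottle: blue body 40 mm in diameter up to z = 66 mm with a paper label, a short shoulder, then a black spray cap 26 mm in diameter from z = 75 to 112 mm (the place to grip). About 120 g. Origin: centre of its underside, z up. To go on the blue tile.
- riser: Round dark-brown wooden riser block, a disc 60 mm in diameter and 24 mm high, lying flat, about 70 g. Origin: centre of its underside, z up.
- vase: Small white unpainted ceramic bud vase, 96 mm high, upright: flat foot 40 mm across, belly 58 mm in diameter at z = 18 to 32 mm, tapering to a straight neck 28 mm in diameter from z = 52 to 96 mm (the place to grip). About 160 g. Origin: centre of its underside, z up.
- yellow_tile: Flat square yellow sample tile, 70 x 70 mm, 8 mm thick, with a white rim, fixed to the table. Origin: centre of its underside, z up, edges along x and y. The two tiles have the same yaw and their centres lie 180 mm apart along their common y axis; which of the two is on the left varies.
- blue_tile: Flat square blue sample tile, 70 x 70 mm, 8 mm thick, with a white rim, fixed to the table. Origin: centre of its underside, z up, edges along x and y. The two tiles have the same yaw and their centres lie 180 mm apart along their common y axis; which of the two is on the left varies.
- wheel: Banding wheel (a potter's low turntable): flat grey metal disc 130 mm in diameter on a pedestal, its top face at z = 45 mm. It is fixed and does not turn. Origin: centre of its underside, z up; its axis is vertical through the origin.
- orange_bottle: Upright round paint spray bottle: orange body 40 mm in diameter up to z = 66 mm with a paper label, a short shoulder, then a black spray cap 26 mm in diameter from z = 75 to 112 mm (the place to grip). About 120 g. Origin: centre of its underside, z up. A bystander: to be left alone.
- tape: Roll of cream masking tape lying flat, 100 mm outside and 76 mm inside diameter, 25 mm high. A bystander: to be left alone. Origin: centre of its underside, z up.

How it is judged:
At the end, for the whole second after the job is handed in: Upright, at rest: yellow and blue bottles on their own tiles within 13 mm of centre; green bottle on the table within 15 mm of the midpoint of the tiles; riser on the wheel within 13 mm of its axis, vase on the riser within 10 mm of its centre (horizontal distance between yellow_bottle and yellow_tile below 0.013 m and z of yellow_bottle in the frame of yellow_tile between 0.004 and 0.013 m and angle between each of yellow_bottle, blue_bottle, riser, vase, green_bottle's own z axis and vertical below 0.12 rad and linear speed of each of yellow_bottle, blue_bottle, riser, vase, green_bottle below 0.02 m/s and angular speed of each of yellow_bottle, blue_bottle, riser, vase, green_bottle below 0.2 rad/s and horizontal distance between blue_bottle and blue_tile below 0.013 m and z of blue_bottle in the frame of blue_tile between 0.004 and 0.013 m and horizontal distance between riser and wheel below 0.013 m and z of riser in the frame of wheel between 0.041 and 0.05 m and horizontal distance between vase and riser below 0.01 m and z of vase in the frame of riser between 0.02 and 0.029 m and horizontal distance between green_bottle and yellow_tile below 0.105 m and horizontal distance between green_bottle and blue_tile below 0.105 m and x of green_bottle in the frame of yellow_tile between -0.015 and 0.015 m and height (world z) of green_bottle below 0.005 m); the robot touches nothing.
It fails at once if the orange bottle or the tape roll is moved more than 15 mm, or the orange bottle is tipped (distance of any of orange_bottle, tape from where it was at the start of the episode above 0.015 m or angle between orange_bottle's own z axis and vertical above 0.5 rad).
It fails at once if a bottle, the vase or the riser is knocked over (angle between any of yellow_bottle, green_bottle, blue_bottle, vase, riser's own z axis and vertical above 0.8 rad).
It also fails if it takes over 133 s, if anything falls off the work surface, if the arm or the gripper's body presses on something with over 40 N, if the wrist force passes 120 N, or if a joint passes its speed limit or range.

### The arm

A 6-joint arm with a two-finger parallel gripper is mounted at the origin on the work surface. World frame = base frame: x ahead of the robot, y to its left, z up, the work surface at z = 0. Lengths are in m, angles in rad, forces in N, time in s.
With the tool pointing down it reaches from about 0.35 to 0.775 m from the base axis. Payload 7.3 kg.
Tool frame: the origin (TCP) lies at the very end of the fingers, on their centre line; the grasp point (between the pads) lies robot.pinch_z behind it (robot.pinch_z is the distance from the TCP to the grasp point, in m); y points along the fingers, z is the direction in which the jaws open and shut, and the axes are right-handed (so a half turn about y gives the same grasp; the last joint's range is limited). The gripper opens to 92 mm and grips with 3 to 60 N. Pads are 19 mm wide; open, the fingers measure 130 mm over their backs; the gripper's body (75 mm by 190 mm) begins 47 mm behind the grasp point.
Start: joints at [1.188, 0.342, 1.524, -0, 1.275, -0.146], TCP at [0.123, 0.51, 0.227] pointing down, gripper open.
Joint ranges: [-2.53, 2.53], [-0.77, 2.02], [0.04, 2.7], [-1, 4.14], [0.28, 2.66], [-3.11, 3.11]. Speed limits (rad/s): [2.57, 2.57, 3.14, 3.14, 3.14, 3.14].

### API

Orientations are given as [roll, pitch, yaw] about the fixed x, y, z axes, in that order (R = Rz(yaw) Ry(pitch) Rx(roll)).
In Python, from cell import status, viewer, robot gives the robot as it stands. The module is installed in compiled form; this text tells all that it offers.
- The arm moves only by the shell command python3 -m pendant 'ROWS' [FORCE]. ROWS is JSON, a list that holds one entry, the list of rows, each a list of 7 numbers: the shift along the tool's x, y, z in cm, then the turn, a rotation vector about the tool's x, y, z in rad, then the finger opening in cm, from 0 to 9.18. A call has 1 to 20 rows; each row is the pose to reach, as a shift and turn from the pose commanded when the call began, along the tool's axes at that moment; what a row does not reach only later rows make up. A row lasts 1/10 s, in which the tool goes at most 50 mm and 8.59 degrees, less where a joint would pass 70% of its speed; a pose out of reach is approached as far as the arm can. A call with a gripper value outside its range is refused whole. The fingers move at their own pace and stop on an object; FORCE is the grip in N (left out, the last holds). Time passes only in rows, so rows that repeat a pose let the fingers close. It gives the time, the measured TCP pose, the force and the opening at its end, in the units of the state.
- status.observe(): the state, without advancing time (a new reading comes with each control period).
- viewer.read_camera(name): name is "scene" or "side" or "wrist"; returns a dict with "image" (400x640x3 uint8, red, green, blue), "range_z" (400x640 float32, m along the optical axis (not along the pixel's ray), 0 where there is no reading), "fx", "fy", "cx", "cy" (pixels), "camera_from_world" (4x4, takes a point from world to camera coordinates). Camera axes: x right, y up, looking along -z (the intrinsics and any distortion apply to the point x, -y, -z); pixel columns grow to the right and rows downward; lengths in m; the calibration is good to about 2 mm. A picture is of the moment at which its call begins.
- robot.hand_in(): hands the job in, once; it reports no verdict.
The state is a dict: "time": time; "qpos": joint angles; "qvel": joint speeds; "joint_efforts": joint torques, N m; "tool_pos": TCP position; "tool_rot": TCP orientation; "contact_force": force on the tool from outside, world axes, zero at the start; "torque": the same for the moment, N m; "opening": finger opening in m.
Only numpy, scipy, OpenCV 4.12 (cv2) and the standard library are available. Lean on these libraries where they do the work, as an engineer would, in place of code of your own. Each camera call takes 0.05 s, during which the arm holds its last target. There are 200 camera calls.

## Working session

There is one attempt and no reset: what is moved stays moved. The work goes in short steps, Python scripts to look and compute and a shell command to move; the robot and the scene stay as the last step left them, time stands still between calls to the robot, and variables do not carry over. Pictures are saved under pics/ and viewed, about 12 in all and at most 16, crops included, and the job is handed in when it is done.

```bash
mkdir -p pics
python3 - <<'E'
from cell import status, viewer, robot
import cv2,numpy as np
s=status.observe(); print(s['time'],s['tool_pos'],s['tool_rot'],s['opening'],robot.pinch_z)
for n in ("scene","side"):
    c=viewer.read_camera(n); np.savez(f"{n}0.npz",**c)
    cv2.imwrite(f"pics/{n}0.png",c["image"][:,:,::-1]); print(n,c['fx'],c['cx'],c['cy'],np.round(np.linalg.inv(c['camera_from_world']),3).tolist(), c.keys())
E
```

```text
0.0 [0.12298011 0.50998747 0.22604756] [-1.57227702e+00  2.01840930e-04 -2.36796964e-01] 0.09200564362763017 0.0188
scene 371.6182373982144 314.642555775348 196.1781910026063 [[-0.638, -0.405, 0.655, 1.101], [0.77, -0.337, 0.542, 0.441], [0.001, 0.85, 0.527, 0.489], [0.0, 0.0, 0.0, 1.0]] dict_keys(['image', 'range_z', 'fx', 'fy', 'cx', 'cy', 'camera_from_world'])
side 486.72044842204286 325.26077807979823 201.06029515519845 [[-0.989, 0.09, -0.12, 0.417], [-0.149, -0.66, 0.736, 0.819], [-0.013, 0.746, 0.666, 0.793], [0.0, 0.0, 0.0, 1.0]] dict_keys(['image', 'range_z', 'fx', 'fy', 'cx', 'cy', 'camera_from_world'])
```

View pics/scene0.png

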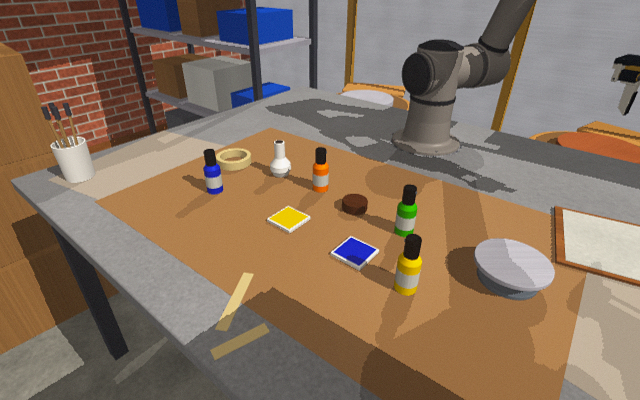

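View pics/side0.png

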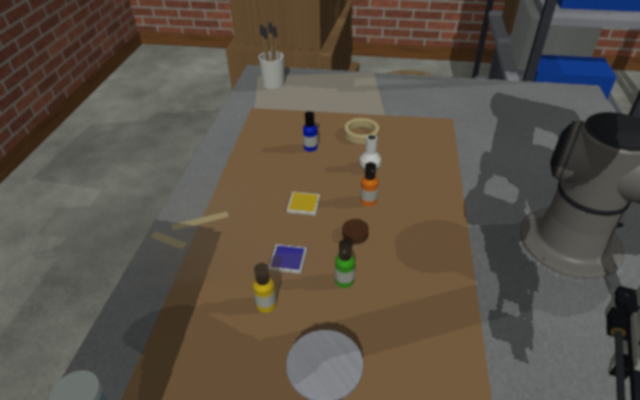

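The scene view shows blue bottle (213,180), tape (234,159), vase (280,160), orange (320,172), riser (354,204), green (406,212), yellow bottle (408,268), yellow tile (288,219), blue tile (355,252) and wheel (513,268). The side view agrees. Next I'll measure positions from both.

```bash
cat > h.py <<'E'
import numpy as np, cv2
from scipy.optimize import least_squares
def rays(c,uv):
    uv=np.asarray(uv,float).reshape(-1,2); T=np.linalg.inv(c['camera_from_world'])
    d=np.c_[(uv[:,0]-c['cx'])/c['fx'],-(uv[:,1]-c['cy'])/c['fy'],-np.ones(len(uv))]
    return T[:3,3],d@T[:3,:3].T
def plane(c,uv,z):
    o,d=rays(c,uv); return (o+d*((z-o[2])/d[:,2])[:,None])[:,:2]
def cloud(c):
    v,u=np.mgrid[:400,:640]; o,d=rays(c,np.c_[u.ravel(),v.ravel()])
    return (o+d*np.asarray(c['range_z']).reshape(-1,1)).reshape(400,640,3)
def blob(m,seed=None):
    n,l,st,ce=cv2.connectedComponentsWithStats(m.astype(np.uint8)); 
    i=1+np.argmax(st[1:,4]); return l==i
def circ(P,r,o):
    # fixed radius circle; start beyond the seen face
    m=np.median(P,0); v=m-o[:2]; v/=np.linalg.norm(v)
    s=least_squares(lambda p:np.hypot(*(P-p).T)-r,m+v*r*.7,loss='soft_l1',f_scale=.002)
    return s.x,np.median(abs(s.fun))
hues={'yellow':(20,35),'green':(45,75),'blue':(108,130),'orange':(5,17)}
E
cat > m.py <<'E'
from h import *
for n in ('scene','side'):
    c=dict(np.load(n+'0.npz')); P=cloud(c); o=rays(c,[0,0])[0]
    hsv=cv2.cvtColor(c['image'],cv2.COLOR_RGB2HSV); X,Y,Z=P[...,0],P[...,1],P[...,2]
    ok=(X>.2)&(X<.95)&(abs(Y)<.65)&(c['range_z']>0)
    print(n)
    for k,(a,b) in hues.items():
        col=ok&(hsv[...,0]>=a)&(hsv[...,0]<=b)&(hsv[...,1]>130)
        m=blob(col&(Z>.014)&(Z<.068)); x,e=circ(P[m][:,:2],.02,o); print(k,'bottle',x.round(4),round(e,4),m.sum())
        if k in('yellow','blue'):
            m=blob(col&(Z<.014)&(Z>-.01)&(hsv[...,1]>150)); r=cv2.minAreaRect(plane(c,np.argwhere(m)[:,::-1],.008).astype(np.float32)); print(k,'tile',np.round(r[0],4),np.round(r[1],4),r[2],'zmed',np.median(Z[m]).round(4))
    w=ok&(hsv[...,1]<70)&(hsv[...,2]>60)
    m=blob(w&(Z>.038)&(Z<.052)&(X>.2)&(Y>.1)); cc=cv2.fitEllipse(max(cv2.findContours(m.astype(np.uint8),0,1)[0],key=len)); q=plane(c,cv2.findContours(m.astype(np.uint8),0,1)[0][0],.045).astype(np.float32); print('wheel',cv2.minEnclosingCircle(q),m.sum())
    m=blob(w&(Z>.055)&(Z<.094)&(Y<.1)); x,e=circ(P[m][:,:2],.014,o); print('vase',x.round(4),e.round(4),m.sum())
    m=blob(ok&(Z>.019)&(Z<.03)&(hsv[...,2]<90)&(abs(Y)<.3)); q=P[m][:,:2]; print('riser',m.sum(),[np.round(t,4) for t in cv2.minEnclosingCircle(plane(c,np.argwhere(m)[:,::-1],.024).astype(np.float32))])
    m=blob(ok&(hsv[...,0]>15)&(hsv[...,0]<35)&(Z>.018)&(Z<.03)&(Y<0)); print('tape',m.sum(),cv2.minEnclosingCircle(plane(c,np.argwhere(m)[:,::-1],.025).astype(np.float32)))
E
python3 m.py
```

```text
scene
yellow bottle [0.6288 0.2599] 0.0005 237
yellow tile [ 0.6101 -0.0424] [0.0609 0.0607] 89.70352172851562 zmed 0.008
green bottle [0.4834 0.1787] 0.0006 154
blue bottle [ 0.6345 -0.2759] 0.0009 112
blue tile [0.6101 0.1385] [0.0593 0.0601] 1.3028910160064697 zmed 0.0081
orange bottle [0.4819 0.0485] 0.0051 350
wheel ((0.4965313673019409, 0.39430367946624756), 0.06857536733150482) 3058
vase [ 0.8296 -0.5947] 0.006 484
riser 90 [array([0.486, 0.05 ]), np.float64(0.0297)]
tape 277 ((0.5082797408103943, -0.35446834564208984), 0.05600704997777939)
side
yellow bottle [0.6297 0.2613] 0.0006 145
yellow tile [ 0.6109 -0.0408] [0.057  0.0572] 89.9666748046875 zmed 0.0076
green bottle [0.4839 0.1803] 0.0008 117
blue bottle [ 0.6345 -0.2745] 0.0014 79
blue tile [0.6118 0.1201] [0.0509 0.0118] 7.889509677886963 zmed 0.0076
orange bottle [0.4756 0.0523] 0.0053 440
wheel ((0.49172642827033997, 0.3979548513889313), 0.0659434124827385) 4298
vase [ 0.8147 -0.5933] 0.0088 302
riser 405 [array([0.4736, 0.0516]), np.float64(0.0322)]
tape 282 ((0.499176949262619, -0.35147279500961304), 0.054041650146245956)
```

Run:
```python
from h import *
for n,ub in (('scene',(255,310,335,375)),('side',(350,382,335,375))):
    c=dict(np.load(n+'0.npz')); P=cloud(c); o=rays(c,[0,0])[0]
    hsv=cv2.cvtColor(c['image'],cv2.COLOR_RGB2HSV); X,Y,Z=P[...,0],P[...,1],P[...,2]
    V=hsv[...,2];S=hsv[...,1]
    ok=(X>.3)&(X<.75)&(abs(Y)<.65)
    m=blob(ok&(S<70)&(Z>.055)&(Z<.094)&(Y<0)&(Y>-.35)&(V>90)); x,e=circ(P[m][:,:2],.014,o); print('vase',x.round(4),e.round(4),m.sum())
    m=blob(ok&(hsv[...,0]>=5)&(hsv[...,0]<=17)&(V>120)&(S>200)&(Z>.03)&(Z<.068)); x,e=circ(P[m][:,:2],.02,o); print('orange',x.round(4),e.round(4),m.sum())
    m=blob(ok&(V<110)&(Z>.02)&(Z<.028)&(Y>-.1)&(Y<.12)); print('riser top',m.sum(),P[m].mean(0),[np.round(t,4) for t in cv2.minEnclosingCircle(plane(c,np.argwhere(m)[:,::-1],.024).astype(np.float32))])
    m=blob(ok&(S<70)&(Z>.04)&(Z<.05)&(Y>.2)); print('wheel cloud mean',P[m].mean(0),P[m].min(0),P[m].max(0))
```

```text
vase [ 0.4638 -0.2086] 0.0007 137
orange [ 0.4556 -0.0744] 0.0006 108
riser top 292 [0.47935539 0.04744378 0.02353794] [array([0.4807, 0.0453]), np.float64(0.0323)]
wheel cloud mean [0.49862484 0.39640218 0.04483891] [0.42795149 0.3293289  0.04002332] [0.55932673 0.45783131 0.04758649]
vase [ 0.463  -0.2066] 0.001 144
orange [ 0.4551 -0.0723] 0.0009 73
riser top 397 [0.47558212 0.04981253 0.02303645] [array([0.4733, 0.0515]), np.float64(0.0322)]
wheel cloud mean [0.49139774 0.39958194 0.04441292] [0.42796593 0.32997536 0.04000995] [0.55659078 0.4603234  0.04941643]
```

```bash
cat > go.py <<'E'
import sys; from h import *; from cell import status
from scipy.spatial.transform import Rotation as R
def rel(x,y,z,yaw=None):
    s=status.observe(); r=R.from_euler('xyz',s['tool_rot']); d=r.inv().apply(np.array([x,y,z])-s['tool_pos'])*100
    t=R.from_euler('xyz',[-np.pi/2,0,s['tool_rot'][2] if yaw is None else yaw])
    return np.round(d,2),np.round((r.inv()*t).as_rotvec(),3),s['tool_pos'].round(4),s['tool_rot'].round(4)
if __name__=='__main__': print(*rel(*map(float,sys.argv[1:])))
E
python3 go.py .477 .048 .15 -1.5708
```

```text
[ 45.25   7.65 -36.6 ] [1.000e-03 1.334e+00 1.000e-03] [0.123  0.51   0.2261] [-1.5722e+00  2.0000e-04 -2.3670e-01]
```

```bash
python3 -m pendant '[[[15,2.6,-12.2,0,0.44,0,9.1],[15,2.6,-12.2,0,0.44,0,9.1],[15,2.6,-12.2,0,0.44,0,9.1],[30,5.1,-24.4,0,0.9,0,9.1],[30,5.1,-24.4,0,0.9,0,9.1],[30,5.1,-24.4,0,0.9,0,9.1],[30,5.1,-24.4,0,0.9,0,9.1],[45.25,7.65,-36.6,0,1.334,0,9.1],[45.25,7.65,-36.6,0,1.334,0,9.1],[45.25,7.65,-36.6,0,1.334,0,9.1],[45.25,7.65,-36.6,0,1.334,0,9.1],[45.25,7.65,-36.6,0,1.334,0,9.1],[45.25,7.65,-36.6,0,1.334,0,9.1],[45.25,7.65,-36.6,0,1.334,0,9.1],[45.25,7.65,-36.6,0,1.334,0,9.1],[45.25,7.65,-36.6,0,1.334,0,9.1]]]' 20
python3 - <<'E'
from cell import viewer; import cv2,numpy as np
from h import *
c=viewer.read_camera('wrist'); np.savez('w1.npz',**c); cv2.imwrite('pics/w1.png',c['image'][:,:,::-1])
P=cloud(c); V=cv2.cvtColor(c['image'],cv2.COLOR_RGB2HSV)[...,2]; X,Y,Z=np.moveaxis(P,2,0)
m=blob((V<110)&(Z>.018)&(Z<.03)&(abs(Y-.05)<.06)&(abs(X-.477)<.06)); print(m.sum(),P[m].mean(0) if m.any() else 0,cv2.minEnclosingCircle(P[m][:,:2].astype(np.float32)))
E
python3 go.py .477 .048 .15 -1.5708
```

```text
time: 1.7
tool_pos: [0.4765, 0.0495, 0.1504]
tool_rot: [-1.571, 0.0, -1.569]
contact_force: [0.4, -0.1, 0.1]
opening: 0.0912
2629 [0.47523157 0.04755211 0.02443465] ((0.47519761323928833, 0.04651658236980438), 0.02980581857264042)
[0.15 0.05 0.04] [-0.     0.002 -0.   ] [0.4766 0.0495 0.1505] [-1.5705e+00  2.0000e-04 -1.5690e+00]
```

View pics/w1.png

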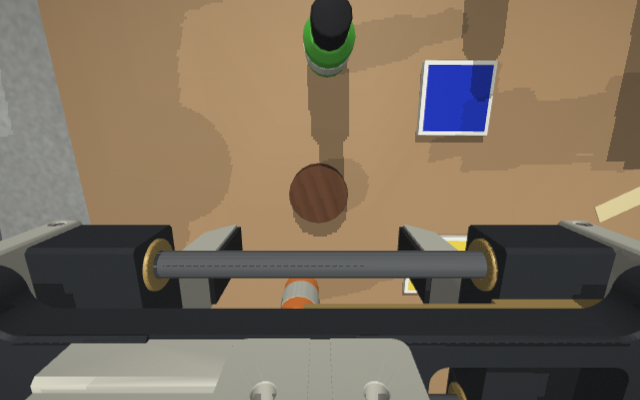

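Wrist view: the riser is clear at (319,193), with its centre at about (0.475, 0.047). The finger corridor is free.

```bash
python3 -m pendant '[[[0.25,5,-0.15,0,0,0,9.1],[0.25,9,-0.15,0,0,0,9.1],[0.25,12,-0.15,0,0,0,9.1],[0.25,14.4,-0.15,0,0,0,9.1],[0.25,14.4,-0.15,0,0,0,9.1],[0.25,14.4,-0.15,0,0,0,9.1],[0.25,14.4,-0.15,0,0,0,5],[0.25,14.4,-0.15,0,0,0,5],[0.25,14.4,-0.15,0,0,0,5],[0.25,14.4,-0.15,0,0,0,5],[0.25,14.4,-0.15,0,0,0,5],[0.25,14.4,-0.15,0,0,0,5]]]' 20
python3 go.py .4925 .396 .20 -0.9
```

```text
time: 2.95
tool_pos: [0.4759, 0.0459, 0.0067]
tool_rot: [-1.57, 0.0, -1.571]
contact_force: [-1.5, 0.6, 6.7]
opening: 0.0596
[-35.01 -19.33   1.67] [-0.001 -0.671  0.   ] [0.4759 0.0459 0.0067] [-1.5701  0.     -1.5708]
```

```bash
python3 -m pendant '[[[0,-3,0,0,0,0,5],[0,-7,0,0,0,0,5],[0,-12,0,0,0,0,5],[0,-16,0,0,0,0,5],[-5,-19.3,0.3,0,-0.1,0,5],[-9.5,-19.3,0.5,0,-0.2,0,5],[-14,-19.3,0.7,0,-0.3,0,5],[-18.5,-19.3,0.9,0,-0.4,0,5],[-23,-19.3,1.1,0,-0.5,0,5],[-27,-19.3,1.3,0,-0.6,0,5],[-31,-19.3,1.5,0,-0.67,0,5],[-34,-19.3,1.6,0,-0.67,0,5],[-35,-19.3,1.65,0,-0.67,0,5],[-35,-19.3,1.65,0,-0.67,0,5],[-35,-19.3,1.65,0,-0.67,0,5],[-35,-19.3,1.65,0,-0.67,0,5]]]' 20
python3 - <<'E'
from cell import viewer; import cv2,numpy as np
from h import *
c=viewer.read_camera('wrist'); np.savez('w2.npz',**c); cv2.imwrite('pics/w2.png',c['image'][:,:,::-1])
P=cloud(c); X,Y,Z=np.moveaxis(P,2,0)
m=blob((Z>.035)&(Z<.055)&(np.hypot(X-.493,Y-.396)<.09)); Q=P[m][:,:2]; h=cv2.convexHull(Q.astype(np.float32))[:,0]; print(m.sum(),np.median(Z[m]),h.min(0),h.max(0))
d=(h-Q.mean(0)); 
s=least_squares(lambda p:np.hypot(*(h-p).T)-.065,[.493,.396],loss='soft_l1',f_scale=.001); print(s.x,s.fun.round(4))
E
python3 go.py .4925 .396 .053 -0.9
```

```text
time: 4.55
tool_pos: [0.4924, 0.3945, 0.1994]
tool_rot: [-1.571, -0.0, -0.902]
contact_force: [-0.3, 0.1, 0.2]
opening: 0.0597
7399 0.04547350777296377 [0.42691964 0.33303404] [0.5557865  0.45916697]
[0.49178961 0.3941774 ] [-0.0009 -0.0006 -0.0005 -0.0008 -0.0007 -0.0005 -0.0003 -0.0001 -0.0001
  0.      0.     -0.0003  0.     -0.0001 -0.0001 -0.0001  0.0001 -0.
  0.0001 -0.     -0.0001 -0.0002 -0.0002 -0.      0.     -0.0001  0.0001
 -0.      0.     -0.0002 -0.0001 -0.0003 -0.0004 -0.0001 -0.0002 -0.0004
 -0.0005 -0.0004 -0.0002 -0.0003 -0.001  -0.0014]
[-0.11 14.65  0.09] [ 0.    -0.002  0.   ] [0.4925 0.3946 0.1995] [-1.571e+00 -2.000e-04 -9.024e-01]
```

View pics/w2.png

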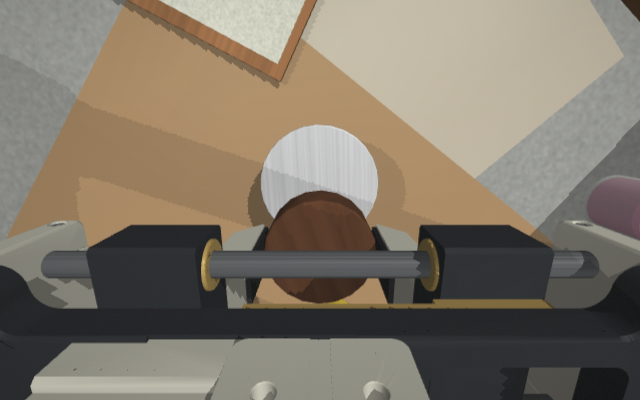

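Wrist view: the riser is held at (320,245). The wheel disc at (320,180) fits a centre of (0.4918, 0.3942), right under the tool.

```bash
python3 -m pendant '[[[0,5,0,0,0,0,5],[0,9,0,0,0,0,5],[0,12,0,0,0,0,5],[0,13.8,0,0,0,0,5],[0,14.4,0,0,0,0,5],[0,14.7,0,0,0,0,5],[0,14.7,0,0,0,0,5],[0,14.7,0,0,0,0,5],[0,14.7,0,0,0,0,9.1],[0,14.7,0,0,0,0,9.1],[0,14.7,0,0,0,0,9.1],[0,14.7,0,0,0,0,9.1],[0,14.7,0,0,0,0,9.1],[0,13,0,0,0,0,9.1],[0,9,0,0,0,0,9.1],[0,4,0,0,0,0,9.1],[0,-2,0,0,0,0,9.1],[0,-2,0,0,0,0,9.1]]]' 20
python3 go.py .463 -.2075 .22 -1.95
```

```text
time: 6.4
tool_pos: [0.4943, 0.3974, 0.2265]
tool_rot: [-1.559, -0.001, -0.901]
contact_force: [0.4, 0.5, -0.5]
opening: 0.0908
[ 45.46   0.23 -40.03] [-0.011  1.049 -0.005] [0.4943 0.3974 0.2265] [-1.559e+00 -1.200e-03 -9.006e-01]
```

```bash
python3 - <<'E'
from cell import viewer; import cv2,numpy as np
from h import *
for n in('wrist','scene'):
    c=viewer.read_camera(n); P=cloud(c); V=cv2.cvtColor(c['image'],cv2.COLOR_RGB2HSV)[...,2]; X,Y,Z=np.moveaxis(P,2,0)
    m=blob((V<125)&(Z>.064)&(Z<.074)&(np.hypot(X-.493,Y-.396)<.06)); print(n,m.sum(),P[m].mean(0),cv2.minEnclosingCircle(P[m][:,:2].astype(np.float32)))
E
python3 go.py .463 -.2075 .22 -1.95
```

```text
wrist 2201 [0.49229376 0.39730971 0.06941293] ((0.49306732416152954, 0.3964763283729553), 0.029964054003357887)
scene 672 [0.4975922  0.39621557 0.06864769] ((0.49432623386383057, 0.395773708820343), 0.031076746061444283)
[ 45.48  -0.   -39.86] [-0.005  1.049 -0.002] [0.493  0.3965 0.2218] [-1.5656e+00 -6.0000e-04 -9.0080e-01]
```

```bash
python3 -m pendant '[[[3.8,0,-3.3,0,0.09,0,9.1],[7.6,0,-6.6,0,0.18,0,9.1],[11.3,0,-10,0,0.26,0,9.1],[15.1,0,-13.3,0,0.35,0,9.1],[18.9,0,-16.6,0,0.44,0,9.1],[22.7,0,-20,0,0.52,0,9.1],[26.5,0,-23.3,0,0.61,0,9.1],[30.3,0,-26.6,0,0.7,0,9.1],[34,0,-30,0,0.79,0,9.1],[38,0,-33.3,0,0.9,0,9.1],[41.6,0,-36.6,0,1,0,9.1],[44.5,0,-39,0,1.05,0,9.1],[45.4,0,-39.9,0,1.05,0,9.1],[45.4,0,-39.9,0,1.05,0,9.1],[45.4,0,-39.9,0,1.05,0,9.1],[45.4,0,-39.9,0,1.05,0,9.1]]]' 20
python3 go.py .4635 -.2075 .058
```

```text
time: 8.1
tool_pos: [0.4613, -0.2059, 0.2187]
tool_rot: [-1.572, 0.001, -1.949]
contact_force: [0.0, -0.2, 0.4]
opening: 0.0911
[ 0.08 16.07  0.29] [ 0.001  0.    -0.001] [ 0.4613 -0.2059  0.2187] [-1.5722e+00  8.0000e-04 -1.9487e+00]
```

```bash
python3 -m pendant '[[[0.1,5,0.2,0,0,0,9.1],[0.1,9,0.2,0,0,0,9.1],[0.1,13,0.2,0,0,0,9.1],[0.1,15.5,0.2,0,0,0,9.1],[0.1,16.2,0.2,0,0,0,9.1],[0.1,16.2,0.2,0,0,0,9.1],[0.1,16.2,0.2,0,0,0,2],[0.1,16.2,0.2,0,0,0,2],[0.1,16.2,0.2,0,0,0,2],[0.1,16.2,0.2,0,0,0,2],[0.1,16.2,0.2,0,0,0,2],[0.1,16.2,0.2,0,0,0,2],[0.1,16.2,0.2,0,0,0,2],[0.1,16.2,0.2,0,0,0,2],[0.1,16.2,0.2,0,0,0,2]]]' 20
python3 go.py .493 .3965 .26 -0.9
```

```text
time: 9.6
tool_pos: [0.4627, -0.2093, 0.0571]
tool_rot: [-1.571, 0.0, -1.951]
contact_force: [0.4, 0.2, -0.4]
opening: 0.0269
[-57.38 -20.28 -19.67] [ 0.    -1.051 -0.   ] [ 0.4627 -0.2093  0.0571] [-1.5711e+00  1.0000e-04 -1.9508e+00]
```

```bash
python3 -m pendant '[[[0,-2,0,0,0,0,2],[0,-5,0,0,0,0,2],[0,-9,0,0,0,0,2],[0,-13.5,0,0,0,0,2],[0,-18,0,0,0,0,2],[-3,-20.3,-1,0,-0.05,0,2],[-7.5,-20.3,-2.5,0,-0.13,0,2],[-12,-20.3,-4,0,-0.22,0,2],[-16.5,-20.3,-5.6,0,-0.3,0,2],[-21,-20.3,-7.2,0,-0.39,0,2],[-25.5,-20.3,-8.7,0,-0.48,0,2],[-30,-20.3,-10.3,0,-0.57,0,2],[-34.5,-20.3,-11.8,0,-0.65,0,2],[-39,-20.3,-13.3,0,-0.74,0,2],[-43.5,-20.3,-14.9,0,-0.83,0,2],[-48,-20.3,-16.4,0,-0.92,0,2],[-52,-20.3,-17.8,0,-1,0,2],[-55,-20.3,-18.8,0,-1.05,0,2],[-57,-20.3,-19.5,0,-1.05,0,2],[-57.3,-20.3,-19.6,0,-1.05,0,2]]]' 20
python3 -m pendant '[[[0,0,0,0,0,0,2],[0,0,0,0,0,0,2],[0,0,0,0,0,0,2],[0,0,0,0,0,0,2]]]'
cat > held.py <<'E'
import sys
from cell import viewer,status; from h import *
# held vase/bottle: tool-vs-object horizontal offset from scene and side depth
s=status.observe(); tp=s['tool_pos']; print(tp.round(4))
for n in('scene','side'):
    c=viewer.read_camera(n); P=cloud(c); o=rays(c,[0,0])[0]; hsv=cv2.cvtColor(c['image'],cv2.COLOR_RGB2HSV); X,Y,Z=np.moveaxis(P,2,0)
    cv2.imwrite(f'pics/held_{n}_{sys.argv[1]}.png',c['image'][:,:,::-1])
    if sys.argv[1]=='vase': lo,hi,r=-.045,-.02,.029; 
    else: lo,hi,r=-.07,-.016,.02
    near=np.hypot(X-tp[0],Y-tp[1])<.045
    m=near&(Z>tp[2]+lo)&(Z<tp[2]+hi)
    if sys.argv[1]=='vase': m&=(Z>tp[2]-.039)&(Z<tp[2]-.026)
    x,e=circ(P[m][:,:2],r,o); print(n,m.sum(),x.round(4),'minus tcp',(x-tp[:2]).round(4),e.round(4))
E
python3 held.py vase; python3 go.py .493 .3965 .128
```

```text
time: 11.6
tool_pos: [0.4925, 0.3977, 0.2589]
tool_rot: [-1.572, 0.001, -0.898]
contact_force: [0.1, -0.6, -2.1]
opening: 0.0269
time: 12.0
tool_pos: [0.4936, 0.3945, 0.2606]
tool_rot: [-1.57, -0.0, -0.902]
contact_force: [0.2, 0.2, -0.8]
opening: 0.0272
[0.4936 0.3945 0.2606]
scene 366 [0.492  0.3945] minus tcp [-0.0016 -0.    ] 0.0006
side 249 [0.4932 0.3959] minus tcp [-0.0005  0.0014] 0.0005
[-0.17 13.25  0.05] [-0.  0.  0.] [0.4936 0.3948 0.2605] [-1.5704 -0.     -0.9017]
```

```bash
python3 -m pendant '[[[-0.1,4,0,0,0,0,2],[-0.1,8,0,0,0,0,2],[-0.1,11,0,0,0,0,2],[-0.1,12.5,0,0,0,0,2],[-0.1,13.1,0,0,0,0,2],[-0.1,13.4,0,0,0,0,2],[-0.1,13.45,0,0,0,0,2],[-0.1,13.45,0,0,0,0,2],[-0.1,13.45,0,0,0,0,2]]]'
python3 -m pendant '[[[0,0,0,0,0,0,3.5],[0,0,0,0,0,0,5],[0,0,0,0,0,0,7],[0,0,0,0,0,0,9.1],[0,0,0,0,0,0,9.1],[0,0,0,0,0,0,9.1],[0,-1,0,0,0,0,9.1],[0,-4,0,0,0,0,9.1],[0,-8,0,0,0,0,9.1],[0,-12,0,0,0,0,9.1],[0,-12,0,0,0,0,9.1],[0,-12,0,0,0,0,9.1]]]'
python3 - <<'E'
from cell import viewer; from h import *
for n in('scene','side'):
    c=viewer.read_camera(n); P=cloud(c); o=rays(c,[0,0])[0]; X,Y,Z=np.moveaxis(P,2,0); near=np.hypot(X-.493,Y-.396)<.045
    cv2.imwrite(f'pics/v_{n}.png',c['image'][:,:,::-1])
    for a,b,r in((.045,.069,.03),(.087,.101,.029),(.122,.163,.014)):
        m=near&(Z>a+.003)&(Z<b-.002); x,e=circ(P[m][:,:2],r,o); print(n,r,m.sum(),x.round(4),e.round(4))
E
python3 go.py .4838 .1795 .25 -1.22
```

```text
time: 13.0
tool_pos: [0.4932, 0.3965, 0.1268]
tool_rot: [-1.569, -0.0, -0.901]
contact_force: [-0.3, 1.6, -1.5]
opening: 0.0268
time: 14.2
tool_pos: [0.493, 0.3964, 0.2474]
tool_rot: [-1.568, -0.0, -0.901]
contact_force: [0.1, 0.0, -2.3]
opening: 0.091
scene 0.03 343 [0.4928 0.3954] 0.0005
scene 0.029 185 [0.4916 0.3967] 0.0006
scene 0.014 378 [0.4924 0.3968] 0.0005
side 0.03 234 [0.4936 0.3971] 0.0004
side 0.029 124 [0.493  0.3979] 0.0006
side 0.014 229 [0.4928 0.3988] 0.0004
[ 16.44  -0.5  -14.1 ] [0.002 0.319 0.   ] [0.4922 0.3959 0.2448] [-1.5727e+00  2.0000e-04 -9.0080e-01]
```

```bash
python3 -m pendant '[[[3.5,0,-3,0,0.07,0,9.1],[7,0,-6,0,0.14,0,9.1],[10.5,0.5,-9,0,0.21,0,9.1],[14,2.5,-12,0,0.28,0,9.1],[16,4.5,-13.7,0,0.319,0,9.1],[16.4,7,-14.1,0,0.319,0,9.1],[16.4,9,-14.1,0,0.319,0,9.1],[16.4,9,-14.1,0,0.319,0,9.1],[16.4,9,-14.1,0,0.319,0,9.1],[16.4,9,-14.1,0,0.319,0,9.1],[16.4,9,-14.1,0,0.319,0,9.1]]]'
python3 go.py .4838 .1795 .075
```

```text
time: 15.4
tool_pos: [0.4845, 0.1805, 0.1566]
tool_rot: [-1.569, -0.0, -1.219]
contact_force: [-0.7, -0.4, 0.1]
opening: 0.0906
[ 0.07  8.16 -0.12] [-0.002  0.     0.   ] [0.4845 0.1805 0.1566] [-1.5691e+00 -2.0000e-04 -1.2192e+00]
```

```bash
python3 -m pendant '[[[0,3,0,0,0,0,9.1],[0,6,0,0,0,0,9.1],[0,7.8,0,0,0,0,9.1],[0,8,0,0,0,0,9.1],[0,8,0,0,0,0,2],[0,8,0,0,0,0,2],[0,8,0,0,0,0,2],[0,8,0,0,0,0,2],[0,8,0,0,0,0,2],[0,8,0,0,0,0,2],[0,8,0,0,0,0,2],[0,8,0,0,0,0,2],[0,8,0,0,0,0,2]]]' 20
python3 go.py .6105 .0485 .22 -1.5
```

```text
time: 16.7
tool_pos: [0.484, 0.1801, 0.0756]
tool_rot: [-1.571, 0.0, -1.22]
contact_force: [-0.5, -0.8, -0.4]
opening: 0.0256
[ 16.71 -14.44   7.35] [ 0.    0.28 -0.  ] [0.484  0.1801 0.0756] [-1.5710e+00  1.0000e-04 -1.2199e+00]
```

```bash
python3 -m pendant '[[[0,-2,0,0,0,0,2],[0,-5,0,0,0,0,2],[1.5,-8,0.7,0,0,0,2],[4.5,-8,2,0,0.07,0,2],[8,-8,3.5,0,0.14,0,2],[11.5,-8,5,0,0.21,0,2],[14.5,-8,6.4,0,0.28,0,2],[16.4,-8,7.2,0,0.28,0,2],[16.7,-8,7.35,0,0.28,0,2],[16.7,-8,7.35,0,0.28,0,2],[16.7,-8,7.35,0,0.28,0,2],[16.7,-8,7.35,0,0.28,0,2],[16.7,-8,7.35,0,0.28,0,2]]]' 20
python3 held.py green; python3 go.py .6105 .0485 .077
```

```text
time: 18.0
tool_pos: [0.61, 0.0495, 0.156]
tool_rot: [-1.571, 0.0, -1.499]
contact_force: [0.2, 0.5, -0.8]
opening: 0.0254
[0.61   0.0495 0.156 ]
scene 478 [0.6106 0.0489] minus tcp [ 0.0005 -0.0006] 0.0005
side 352 [0.6104 0.0508] minus tcp [0.0003 0.0014] 0.0006
[0.07 7.89 0.02] [-0. -0. -0.] [0.6102 0.0492 0.1559] [-1.5706e+00  1.0000e-04 -1.4989e+00]
```

```bash
python3 -m pendant '[[[0.1,4,0,0,0,0,2],[0.1,6.5,0,0,0,0,2],[0.1,7.5,0,0,0,0,2],[0.1,7.9,0,0,0,0,2],[0.1,8,0,0,0,0,2],[0.1,8,0,0,0,0,2],[0.1,8,0,0,0,0,2],[0.1,8,0,0,0,0,4],[0.1,8,0,0,0,0,6],[0.1,8,0,0,0,0,9.1],[0.1,8,0,0,0,0,9.1],[0.1,8,0,0,0,0,9.1],[0.1,6,0,0,0,0,9.1],[0.1,2,0,0,0,0,9.1],[0,-1,0,0,0,0,9.1],[0,-1,0,0,0,0,9.1],[0,-1,0,0,0,0,9.1]]]' 20
python3 go.py .629 .2606 .155 -1.18
```

```text
time: 19.8
tool_pos: [0.6106, 0.0486, 0.1661]
tool_rot: [-1.57, -0.0, -1.5]
contact_force: [-1.0, -0.3, 0.5]
opening: 0.0911
[-21.02   1.11   3.34] [-0.001 -0.32   0.   ] [0.6106 0.0486 0.1661] [-1.5697 -0.     -1.4998]
```

```bash
python3 -m pendant '[[[-3.5,0,0.5,0,-0.05,0,9.1],[-8,0,1.2,0,-0.12,0,9.1],[-12,0,1.9,0,-0.2,0,9.1],[-16,0,2.6,0,-0.26,0,9.1],[-19,0.5,3,0,-0.32,0,9.1],[-21,1.1,3.35,0,-0.32,0,9.1],[-21,1.1,3.35,0,-0.32,0,9.1],[-21,1.1,3.35,0,-0.32,0,9.1],[-21,1.1,3.35,0,-0.32,0,9.1],[-21,4,3.35,0,-0.32,0,9.1],[-21,7,3.35,0,-0.32,0,9.1],[-21,9,3.35,0,-0.32,0,9.1],[-21,9,3.35,0,-0.32,0,9.1],[-21,9,3.35,0,-0.32,0,9.1]]]' 20
python3 go.py .629 .2606 .075
```

```text
time: 21.2
tool_pos: [0.6296, 0.2594, 0.0765]
tool_rot: [-1.57, -0.0, -1.181]
contact_force: [1.1, 0.8, 0.6]
opening: 0.0908
[-0.13  0.15 -0.01] [-0.001  0.     0.   ] [0.6296 0.2594 0.0765] [-1.5702e+00 -1.0000e-04 -1.1814e+00]
```

Close, lift, then travel over the green bottle to the yellow tile.

```bash
python3 -m pendant '[[[-0.1,0.1,0,0,0,0,2],[-0.1,0.1,0,0,0,0,2],[-0.1,0.1,0,0,0,0,2],[-0.1,0.1,0,0,0,0,2],[-0.1,0.1,0,0,0,0,2],[-0.1,0.1,0,0,0,0,2],[-0.1,0.1,0,0,0,0,2],[-0.1,0.1,0,0,0,0,2],[-0.1,0.1,0,0,0,0,2],[-0.1,-2,0,0,0,0,2],[-0.1,-5,0,0,0,0,2],[-0.1,-9,0,0,0,0,2],[-0.1,-13,0,0,0,0,2],[-0.1,-15,0,0,0,0,2],[-0.1,-15,0,0,0,0,2],[-0.1,-15,0,0,0,0,2]]]' 20
python3 go.py .6105 -.0416 .225 -1.64
```

```text
time: 22.8
tool_pos: [0.6282, 0.2612, 0.2246]
tool_rot: [-1.572, 0.0, -1.18]
contact_force: [0.9, 0.2, -1.2]
opening: 0.0255
[ 27.32  -0.03 -13.18] [0.001 0.46  0.   ] [0.6282 0.2612 0.2246] [-1.5721e+00  2.0000e-04 -1.1798e+00]
```

```bash
python3 -m pendant '[[[3,0,-1.4,0,0.05,0,2],[7,0,-3.4,0,0.12,0,2],[11,0,-5.3,0,0.2,0,2],[15,0,-7.2,0,0.27,0,2],[19,0,-9.2,0,0.35,0,2],[23,0,-11.1,0,0.42,0,2],[25.5,0,-12.3,0,0.46,0,2],[27,0,-13,0,0.46,0,2],[27.3,0,-13.15,0,0.46,0,2],[27.3,0,-13.15,0,0.46,0,2],[27.3,3,-13.15,0,0.46,0,2],[27.3,6,-13.15,0,0.46,0,2],[27.3,6,-13.15,0,0.46,0,2],[27.3,6,-13.15,0,0.46,0,2],[27.3,6,-13.15,0,0.46,0,2]]]' 20
python3 held.py yellow; python3 go.py .6105 -.0416 .084
```

```text
time: 24.3
tool_pos: [0.6122, -0.0404, 0.1675]
tool_rot: [-1.568, -0.0, -1.638]
contact_force: [0.4, 0.7, -0.4]
opening: 0.0258
[ 0.6122 -0.0404  0.1675]
scene 440 [ 0.6134 -0.0419] minus tcp [ 0.0012 -0.0014] 0.0006
side 336 [ 0.6128 -0.0399] minus tcp [0.0006 0.0006] 0.0009
[ 0.08  8.35 -0.17] [-0.003  0.     0.   ] [ 0.612  -0.0408  0.1675] [-1.5677e+00 -2.0000e-04 -1.6392e+00]
```

```bash
python3 -m pendant '[[[0.05,4,-0.15,0,0,0,2],[0.05,6.5,-0.15,0,0,0,2],[0.05,7.6,-0.15,0,0,0,2],[0.05,8,-0.15,0,0,0,2],[0.05,8.2,-0.15,0,0,0,2],[0.05,8.2,-0.15,0,0,0,2],[0.05,8.2,-0.15,0,0,0,2]]]' 20
python3 -m pendant '[[[0,0,0,0,0,0,4],[0,0,0,0,0,0,6],[0,0,0,0,0,0,9.1],[0,0,0,0,0,0,9.1],[0,0,0,0,0,0,9.1],[0,-2,0,0,0,0,9.1],[0,-6,0,0,0,0,9.1],[0,-9,0,0,0,0,9.1],[0,-9,0,0,0,0,9.1],[0,-9,0,0,0,0,9.1]]]' 20
python3 go.py .6345 -.275 .155 -1.98
```

```text
time: 25.1
tool_pos: [0.6103, -0.0417, 0.085]
tool_rot: [-1.568, -0.0, -1.64]
contact_force: [-1.2, -0.7, -1.9]
opening: 0.0256
time: 26.1
tool_pos: [0.6097, -0.0416, 0.1741]
tool_rot: [-1.57, -0.0, -1.64]
contact_force: [-0.3, 0.0, -0.6]
opening: 0.091
[23.12  1.92  4.09] [-0.001  0.34  -0.   ] [ 0.6097 -0.0416  0.1741] [-1.5696e+00 -1.0000e-04 -1.6398e+00]
```

```bash
python3 -m pendant '[[[3.5,0,0.6,0,0.05,0,9.1],[8,0,1.4,0,0.12,0,9.1],[12,0,2.1,0,0.2,0,9.1],[16,0,2.8,0,0.27,0,9.1],[20,0.5,3.5,0,0.34,0,9.1],[22.5,1.5,4,0,0.34,0,9.1],[23.1,1.9,4.1,0,0.34,0,9.1],[23.1,1.9,4.1,0,0.34,0,9.1],[23.1,1.9,4.1,0,0.34,0,9.1],[23.1,5,4.1,0,0.34,0,9.1],[23.1,8,4.1,0,0.34,0,9.1],[23.1,9.8,4.1,0,0.34,0,9.1],[23.1,9.9,4.1,0,0.34,0,9.1],[23.1,9.9,4.1,0,0.34,0,9.1]]]' 20
python3 go.py .6345 -.275 .075
```

```text
time: 27.5
tool_pos: [0.6351, -0.2736, 0.0755]
tool_rot: [-1.57, 0.0, -1.978]
contact_force: [-0.4, -0.6, 0.1]
opening: 0.091
[ 0.15  0.05 -0.  ] [-0.001 -0.    -0.   ] [ 0.6351 -0.2736  0.0755] [-1.5702e+00  2.0000e-04 -1.9783e+00]
```

```bash
python3 -m pendant '[[[0.1,0,0,0,0,0,2],[0.1,0,0,0,0,0,2],[0.1,0,0,0,0,0,2],[0.1,0,0,0,0,0,2],[0.1,0,0,0,0,0,2],[0.1,0,0,0,0,0,2],[0.1,0,0,0,0,0,2],[0.1,0,0,0,0,0,2],[0.1,0,0,0,0,0,2],[0.1,-2,0,0,0,0,2],[0.1,-5,0,0,0,0,2],[0.1,-9,0,0,0,0,2],[0.1,-13,0,0,0,0,2],[0.1,-15,0,0,0,0,2],[0.1,-15,0,0,0,0,2],[0.1,-15,0,0,0,0,2]]]' 20
python3 go.py .6105 .1385 .225 -1.35
```

```text
time: 29.1
tool_pos: [0.6338, -0.2755, 0.2235]
tool_rot: [-1.572, 0.0, -1.98]
contact_force: [-0.3, -0.0, -2.3]
opening: 0.0258
[-37.06  -0.11 -18.6 ] [ 0.001 -0.63  -0.001] [ 0.6338 -0.2755  0.2235] [-1.5722e+00  3.0000e-04 -1.9798e+00]
```

```bash
python3 -m pendant '[[[-3,0,-1.5,0,-0.05,0,2],[-7,0,-3.5,0,-0.12,0,2],[-11,0,-5.5,0,-0.19,0,2],[-15,0,-7.5,0,-0.26,0,2],[-19,0,-9.5,0,-0.33,0,2],[-23,0,-11.5,0,-0.4,0,2],[-27,0,-13.5,0,-0.47,0,2],[-31,0,-15.5,0,-0.54,0,2],[-34.5,0,-17.3,0,-0.6,0,2],[-36.5,0,-18.3,0,-0.63,0,2],[-37,0,-18.6,0,-0.63,0,2],[-37,0,-18.6,0,-0.63,0,2],[-37,3,-18.6,0,-0.63,0,2],[-37,6,-18.6,0,-0.63,0,2],[-37,6,-18.6,0,-0.63,0,2],[-37,6,-18.6,0,-0.63,0,2],[-37,6,-18.6,0,-0.63,0,2]]]' 20
python3 held.py blue; python3 go.py .6105 .1385 .084
```

```text
time: 30.8
tool_pos: [0.6117, 0.137, 0.1663]
tool_rot: [-1.568, -0.0, -1.351]
contact_force: [-0.3, 0.2, -1.1]
opening: 0.0259
[0.6117 0.137  0.1663]
scene 553 [0.6122 0.1366] minus tcp [ 0.0006 -0.0003] 0.0006
side 401 [0.612  0.1389] minus tcp [0.0003 0.002 ] 0.0006
[-0.14  8.25 -0.1 ] [-0.003  0.     0.   ] [0.6116 0.1374 0.1665] [-1.5678e+00 -4.0000e-04 -1.3504e+00]
```

```bash
python3 -m pendant '[[[-0.05,4,-0.15,0,0,0,2],[-0.05,6.5,-0.15,0,0,0,2],[-0.05,7.6,-0.15,0,0,0,2],[-0.05,8,-0.15,0,0,0,2],[-0.05,8.2,-0.15,0,0,0,2],[-0.05,8.2,-0.15,0,0,0,2],[-0.05,8.2,-0.15,0,0,0,2],[-0.05,8.2,-0.15,0,0,0,4],[-0.05,8.2,-0.15,0,0,0,6],[-0.05,8.2,-0.15,0,0,0,9.1],[-0.05,8.2,-0.15,0,0,0,9.1],[-0.05,8.2,-0.15,0,0,0,9.1],[-0.05,6,-0.15,0,0,0,9.1],[-0.05,2,-0.15,0,0,0,9.1],[0,-4,0,0,0,0,9.1],[0,-8,0,0,0,0,9.1],[0,-12,0,0,0,0,9.1],[0,-12,0,0,0,0,9.1],[0,-12,0,0,0,0,9.1],[0,-12,0,0,0,0,9.1]]]' 20
python3 - <<'E'
from cell import viewer; from h import *
for n in('scene','side'):
    c=viewer.read_camera(n); P=cloud(c); o=rays(c,[0,0])[0]; X,Y,Z=np.moveaxis(P,2,0)
    cv2.imwrite(f'pics/end_{n}.png',c['image'][:,:,::-1])
    for k,x0,y0,r,a,b in(('yel',.6105,-.0416,.02,.02,.068),('grn',.6105,.0485,.02,.015,.06),('blu',.6105,.1385,.02,.02,.068),('yel cap',.6105,-.0416,.013,.086,.116),('grn cap',.6105,.0485,.013,.08,.108),('blu cap',.6105,.1385,.013,.086,.116),('riser',.493,.396,.03,.049,.067),('vase neck',.493,.396,.014,.122,.163),('orange',.4553,-.0734,.02,.01,.06)):
        m=(np.hypot(X-x0,Y-y0)<.04)&(Z>a)&(Z<b); x,e=circ(P[m][:,:2],r,o); 
        zt=Z[(np.hypot(X-x0,Y-y0)<.03)&(Z<.2)].max(); print(n,k,m.sum(),x.round(4),e.round(4),'top',zt.round(4))
E
```

```text
time: 32.9
tool_pos: [0.61, 0.1376, 0.283]
tool_rot: [-1.574, 0.0, -1.35]
contact_force: [-0.5, 0.3, -0.8]
opening: 0.0912
scene yel 337 [ 0.6114 -0.0429] 0.0006 top 0.1211
scene grn 343 [0.6123 0.047 ] 0.0006 top 0.1132
scene blu 412 [0.6109 0.1378] 0.0005 top 0.1213
scene yel cap 146 [ 0.6113 -0.0431] 0.0006 top 0.1211
scene grn cap 157 [0.612  0.0471] 0.0006 top 0.1132
scene blu cap 185 [0.6105 0.1377] 0.0005 top 0.1213
scene riser 333 [0.4927 0.3952] 0.0005 top 0.1668
scene vase neck 432 [0.4924 0.3968] 0.0005 top 0.1668
scene orange 265 [ 0.4561 -0.074 ] 0.0007 top 0.1132
side yel 209 [ 0.6106 -0.0408] 0.0009 top 0.1218
side grn 197 [0.6119 0.0491] 0.0007 top 0.1137
side blu 302 [0.6107 0.14  ] 0.0006 top 0.122
side yel cap 119 [ 0.6111 -0.0412] 0.0007 top 0.1218
side grn cap 113 [0.6121 0.049 ] 0.0007 top 0.1137
side blu cap 135 [0.6107 0.1398] 0.0006 top 0.122
side riser 233 [0.4935 0.397 ] 0.0004 top 0.1678
side vase neck 268 [0.4929 0.3987] 0.0004 top 0.1678
side orange 265 [ 0.4555 -0.0718] 0.0008 top 0.1133
```

View pics/end_scene.png

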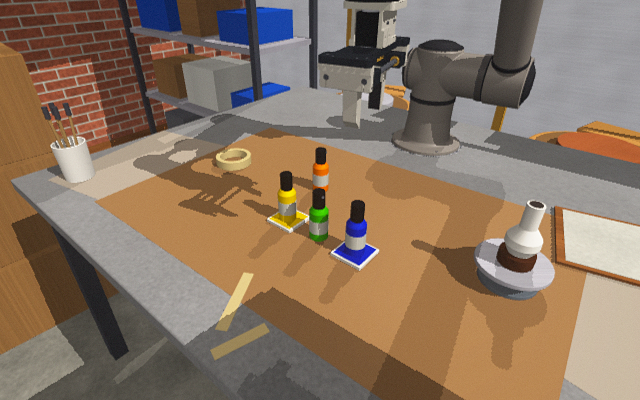

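The end view shows yellow (287,200) and blue (356,233) upright on their tiles, with green (318,217) between them. The vase stands on the riser on the wheel (518,245), and the tape and orange bottle haven't moved. I'll hand the job in.

```bash
python3 -c "
from cell import robot; print(robot.hand_in())"
```

```text
the job is handed in; nothing more can be done
None
```

The spray station is set out and handed in at about 33 s of the 133 s allowed. I moved the riser, vase, green, yellow and blue bottles in that order, and no grasp or placing had to be redone.

These are the last checks, from the scene and side cameras after everything was let go. The two cameras differ from each other by about 2 mm, which is the calibration limit.

| Item | Distance from its target | Limit |
|---|---|---|
| Yellow and blue bottles | about 1–2 mm from tile centre | 13 mm |
| Green bottle | about 2 mm from the midpoint | 15 mm |
| Riser | about 1–3 mm from the wheel axis | 13 mm |
| Vase | about 2 mm from the riser centre | 10 mm |

- **Upright:** bottle caps and bodies lined up within about 0.5 mm, so none of the three is leaning. The vase's neck and belly, checked just after it was placed, lined up within about 1 mm.
- **Heights:** all heights were as expected. The two bottles on tiles topped out at about 121 mm, green at about 113 mm and the vase at about 167 mm.
- **Bystanders:** the orange bottle measured within 1 mm of where it started. I checked the tape only by eye in the final picture, where it looked unmoved.
- **Robot:** the gripper was open and clear, about 16 cm above the blue bottle. No check failed.

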